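# Count along the fittings rack and push the pipe cap into the third gap

## Robot

A 6-joint arm with a two-finger parallel gripper is mounted at the origin on the work surface. World frame = base frame: x ahead of the robot, y to its left, z up, the work surface at z = 0. Lengths are in mm, angles in rad, forces in N, time in s.
With the tool pointing down it reaches from about 400 to 925 mm from the base axis. Payload 12.5 kg.
Tool frame: the origin (TCP) lies midway between the tips of the shut fingers; the grasp point (between the pads) lies 19 mm behind it (env.tcp_to_grasp is the distance from the TCP to the grasp point, in mm); z points along the fingers, y is the line along which they close (so a half turn about z gives the same grasp; the last joint's range is limited). The gripper opens to 95 mm and grips with 3 to 60 N. Pads are 20 mm wide; open, the fingers measure 119 mm over their backs; the gripper's body (75 mm by 180 mm) begins 59 mm behind the grasp point.
Start: joints at [1.001, 0.491, 1.559, -0, 1.092, -0.106], TCP at [279.581, 559, 214.661] pointing down, gripper open.
Joint ranges: [-3.1, 3.1], [-0.84, 2.19], [0.05, 2.79], [-1.13, 4.28], [0.06, 2.93], [-2.69, 2.69]. Speed limits (rad/s): [2.22, 2.22, 2.79, 3.14, 3.14, 3.14].

## Interface

Orientations are given as [roll, pitch, yaw] about the fixed x, y, z axes, in that order (R = Rz(yaw) Ry(pitch) Rx(roll)).
In Python, from cell import env gives the robot as it stands. The module is installed in compiled form; this text tells all that it offers.
- The arm moves only by the tool step_arm, never from a script. Its argument "plan" is a list that holds one entry, the list of rows, each a list of 5 numbers: the shift along the tool's x, y, z in mm, then the turn about the tool's z in degrees, then the opening, from -1 (shut) to 1 (fully open). A call has 1 to 8 rows; each row is the pose to reach, as a shift and turn from the pose commanded when the call began, along the tool's axes at that moment; what a row does not reach only later rows make up. A row lasts 1/12 s, in which the tool goes at most 41.7 mm and 7.16 degrees, less where a joint would pass 70% of its speed; a pose out of reach is approached as far as the arm can. A call with a gripper value outside its range is refused whole. The fingers move at their own pace and stop on an object; the grip force is fixed at half the most. Time passes only in rows, so rows that repeat a pose let the fingers close. It gives the time, the measured TCP pose, the force, the opening and the grip force at its end, in the units of the state.
- env.state(): the state, without advancing time (a new reading comes with each control period).
- env.read_camera(name): name is "scene" or "top" or "wrist"; returns the picture (384x512x3 uint8, blue, green, red); there is no depth.
- env.get_calibration(name): a dict with "K" (3x3 intrinsics, pixels), "extrinsics" (4x4, takes a point from world to camera coordinates). Camera axes: x right, y up, looking along -z (the intrinsics and any distortion apply to the point x, -y, -z); pixel columns grow to the right and rows downward; lengths in mm; the calibration is good to about 2 mm. A picture is of the moment at which its call begins: read the wrist's pose just before it. get_calibration takes no time and is no camera call; for the wrist camera it gives the pose at the moment of the call.
- env.job_done(): hands the job in; it is judged then, once.
The state is a dict: "t": time; "joints": joint angles; "qvel": joint speeds; "tau": joint torques, N m; "eef_pos": TCP position; "tcp_rot": TCP orientation; "ft_force": force on the tool from outside, world axes, zero at the start; "moment": the same for the moment, N m; "opening": opening from 0.0 (shut) to 1.0 (fully open); "grip_force": force on a finger pad.
Only numpy, scipy, OpenCV 4.12 (cv2) and the standard library are available. Lean on these libraries where they do the work, as an engineer would, in place of code of your own. Each camera call takes 0.05 s, during which the arm holds its last target. There are 200 camera calls.

## Task

Beginning over the gap next to the tall post, run a fingertip along the top of the rack's rail, keeping it touching, past the first and second gaps and stop over the third gap (count every gap, filled or empty). Then push the loose pipe cap lying in front of the rack along the bench into that third gap until it is home against the back. Only touch and push: never lift or tip the cap, and leave the other fittings, the jar and the spanner where they are.

Things in the scene. Friction and masses are not known exactly. Their poses are not given: they have to be found in the camera images.
- rack: Fixed grey painted steel rack on the bench, 406 mm long (its y), open at the top and towards the robot. Seven dividers, 10 mm thick, 44 mm high, make six gaps 56 mm wide, 50 mm deep, centred at y = -165, -99, -33, 33, 99, 165 mm. Origin: on the bench, middle of the mouth line (dividers' front ends); x points into the gaps, z up; back wall face at x = 50 mm. The gap floor is the bench. Place and yaw vary.
- rail: Fixed flat dark steel rail along the back top of the rack, behind all six gaps: 406 mm long (its y), 28 mm wide (its x), smooth and rigid. Origin: centre of its underside, 44 mm above the bench; its top is 8 mm higher, 52 mm above the bench. Same axes as the rack; the rail's centre line is at x = 64 mm of the rack.
- post: Fixed tall round steel post, 27 mm across (40 mm wide head, top 15 mm), 85 mm high, just beyond one end of the rail and in line with it, its axis 22 mm from the rail's end. Which end varies. Counting starts here: first, second and third gap centres are 60, 126 and 192 mm from its axis along the rail. Origin: centre of its underside, on the bench.
- stub: Fixed low round steel stub, 27 mm across, 30 mm high, standing in the same way beyond the other end of the rail (lower than the rail). Origin: centre of its underside.
- cap: The loose part to push: a plain round solid bright steel pipe cap with a rounded top edge, standing upright on the bench in front of the rack, 44 mm in diameter, 40 mm high, about 0.3 kg (0.2 to 0.4). Origin: centre of its underside. It is home when its wall touches the gap's back wall, its centre then being at x = 28 mm of the rack.
- nut: Bystander: loose dark hex nut, 49 mm over corners, 22 mm high, lying in one gap of the rack (never the third). Origin: centre of its underside.
- reducer: Bystander: loose dark stepped round reducer, 44 mm wide below and 26 mm above, 40 mm high, standing in another gap of the rack (never the third). Origin: centre of its underside.
- jar: Bystander: jar 64 mm in diameter, 85 mm high, on the bench to the robot's left. Origin: centre of its underside.
- spanner: Bystander: spanner 190 mm long lying on the bench to the robot's right. Origin: on its underside near the middle.
Not all that is in view belongs to the job. Leave any blue or red look-alike of the post alone.

How it is judged:
By the outcome, as a careful person would: the job done as asked, in the order asked, and still so for the second after the job is handed in, with the robot touching nothing.
It also fails if it takes over 59 s, if anything falls off the work surface, if the arm or the gripper's body presses on something with over 40 N, if the wrist force passes 120 N, or if a joint passes its speed limit or range.

## Working session

There is one attempt and no reset: what is moved stays moved. The work goes in short steps, Python scripts to look and compute and a tool call to move; the robot and the scene stay as the last step left them, time stands still between calls to the robot, and variables do not carry over. Pictures are saved under pics/ and viewed, at most 10 in all, crops included, and the job is handed in when it is done.

Besides the shell and the picture viewer there is one more tool, called after "Request:" as a command line: name --argument value ..., lists and objects as JSON in quotes. step_arm: Moves the arm, as the interface text tells. Its arguments: {"type":"object","properties":{"plan":{"type":"array"}},"required":["plan"]}

```bash
mkdir -p pics; cat > h.py <<'E'
import numpy as np, cv2
from cell import env
def proj(c,P):
    E=np.array(c["extrinsics"]);K=np.array(c["K"])
    p=(E@np.r_[P,1])[:3]; q=K@np.array([p[0],-p[1],-p[2]]); return q[:2]/q[2]
def ray(c,u,v,z):
    E=np.array(c["extrinsics"]);K=np.array(c["K"]);R=E[:3,:3];o=-R.T@E[:3,3]
    d=np.linalg.inv(K)@[u,v,1]; d=R.T@np.array([d[0],-d[1],-d[2]])
    return (o+d*(z-o[2])/d[2])[:2]
E
python3 - <<'E'
from h import *
for n in ("top","scene"):
    im=env.read_camera(n); cv2.imwrite(f"pics/{n}0.png",im)
    c=env.get_calibration(n); print(n,{k:(np.round(v,3).tolist() if hasattr(v,'__len__') else v) for k,v in c.items()})
print(env.state())
E
```

```text
top {'K': [[489.896, 0.0, 259.341], [0.0, 489.896, 190.135], [0.0, 0.0, 1.0]], 'extrinsics': [[-0.003, -1.0, -0.004, -9.012], [0.993, -0.003, 0.121, -580.982], [-0.121, -0.004, 0.993, -1478.145], [0.0, 0.0, 0.0, 1.0]]}
scene {'K': [[384.228, 0.0, 252.099], [0.0, 384.228, 186.797], [0.0, 0.0, 1.0]], 'extrinsics': [[0.873, 0.488, -0.015, -474.781], [-0.255, 0.481, 0.839, 106.788], [0.417, -0.728, 0.544, -1257.742], [0.0, 0.0, 0.0, 1.0]]}
{'t': 0.1, 'joints': array([ 1.00139097e+00,  4.91521620e-01,  1.55937028e+00,  2.14774978e-05,
        1.09169654e+00, -1.05601310e-01]), 'qvel': array([ 1.95711940e-04, -1.04883858e-03, -1.35203731e-03, -3.88091375e-04,
        8.81109943e-04, -1.72249925e-05]), 'tau': array([ 1.96775130e-03, -6.13632131e+01, -2.58602500e+01,  6.93828450e-02,
        4.71346546e-02, -6.53179723e-05]), 'eef_pos': array([279.46117176, 558.81273533, 214.11258187]), 'tcp_rot': array([-3.14060442e+00, -1.23904424e-04,  2.67777864e+00]), 'ft_force': array([-0.09111431,  0.9064971 ,  0.02870695]), 'moment': array([-0.03616203,  0.06613518, -0.0456014 ]), 'grip_force': 0.0, 'opening': 0.9979633428741568}
```

View pics/top0.png

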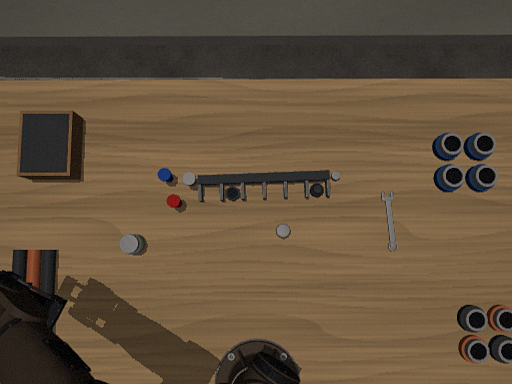

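View pics/scene0.png

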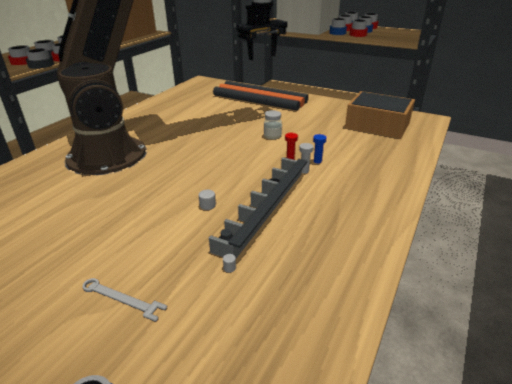

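The top view shows the grey post at (189,179) and the stub at (336,176), with the rail from (197,181) to (330,176). The third gap from the post, about (254,190), is empty. A dark part sits in gap 2 at (233,194) and another in gap 6 at (317,190).

Look-alikes:
- **Post:** grey (189,179) is chosen. Blue (165,175), red (174,201) and the stub (336,176) are rejected.
- **Cap:** bright disc (283,231) is chosen. The jar (131,244) and the stub are rejected.

I'll check this in a close crop.

```bash
python3 - <<'E'
from h import *
im=cv2.imread("pics/top0.png"); c=env.get_calibration("top")
cv2.imwrite("pics/crop1.png",cv2.resize(im[160:245,150:350],None,fx=4,fy=4,interpolation=cv2.INTER_CUBIC))
hsv=cv2.cvtColor(im,cv2.COLOR_BGR2HSV)
# grey = low saturation; wood is saturated
m=((hsv[...,1]<60)).astype(np.uint8)*255; m[:150]=0;m[250:]=0
n,l,s,ce=cv2.connectedComponentsWithStats(m)
for i in range(1,n):
    if s[i,4]>25: print(s[i].tolist(),ce[i].round(1),im[l==i].mean(0).round())
E
```

```text
[20, 150, 47, 22, 1005] [ 43.2 160.5] [41. 41. 40.]
[440, 150, 22, 6, 94] [450.  152.1] [68. 69. 71.]
[472, 150, 22, 6, 93] [482.  152.1] [67. 68. 70.]
[440, 164, 26, 25, 344] [451.9 176.5] [65. 66. 68.]
[472, 164, 26, 24, 306] [484.2 176.5] [69. 71. 73.]
[198, 171, 133, 31, 1855] [261.1 181.7] [49. 49. 48.]
[331, 171, 9, 10, 69] [335.  175.4] [ 99. 101. 104.]
[182, 172, 15, 14, 154] [189.1 178.6] [109. 111. 114.]
[310, 184, 14, 13, 111] [316.3 189.8] [35. 34. 34.]
[381, 191, 17, 59, 366] [389.6 219. ] [105. 106. 109.]
[276, 224, 14, 14, 156] [282.6 230.3] [110. 111. 114.]
[119, 234, 26, 16, 360] [131.8 242.1] [ 96.  98. 101.]
```

View pics/crop1.png

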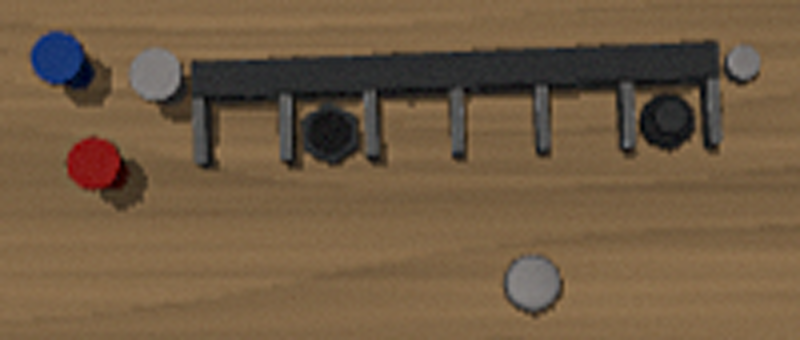

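The crop shows the grey post at (156,74), the nut in gap 2 at (330,134), the empty third gap at (415,125), the reducer in gap 6 at (668,122) and the loose cap at (532,283). That confirms the choices.

```bash
cat > m.py <<'E'
from h import *
im=cv2.imread("pics/top0.png"); c=env.get_calibration("top")
hsv=cv2.cvtColor(im,cv2.COLOR_BGR2HSV)
m=((hsv[...,1]<60)|(hsv[...,2]<55)).astype(np.uint8); m[:165]=0;m[210:]=0
# rail band: per column, top edge (back) of the rail, subpixel by gray half-level
g=im[...,2].astype(float)
us=np.arange(202,328); vt=[]
for u in us:
    col=g[164:184,u]; lvl=(col[:3].mean()+45)/2; k=np.argmax(col<lvl)
    vt.append(164+k-1+(col[k-1]-lvl)/(col[k-1]-col[k])) 
a,b=np.polyfit(us,vt,1); r=np.array(vt)-a*us-b; ok=abs(r)<.5; a,b=np.polyfit(us[ok],np.array(vt)[ok],1)
def edge(sgn,u0):
    out=[]
    for u in range(u0-6,u0+7): out.append(g[int(a*u+b)+3:int(a*u+b)+7,u].mean())
    return out
P=lambda u,v,z:ray(c,u,v,z)
print("L",np.round(edge(-1,198)),"R",np.round(edge(1,330)))
p1,p2=P(200,a*200+b,52),P(328,a*328+b,52); d=p1-p2; d/=np.linalg.norm(d); print("dir",d,"yaw",np.arctan2(-d[0],d[1]))
for n,uv,z in (("post",(189.1,178.6),85),("stub",(335,175.4),30),("cap",(282.6,230.3),38)): print(n,P(*uv,z))
for u in (197.5,198,330,330.5): print(u,P(u,a*u+b,52))
x=np.array([d[1],-d[0]]); print("post->backedge (should be 14)", (p1-P(189.1,178.6,85))@x)
E
python3 m.py; python3 - <<'E'
from h import *
c=env.get_calibration("wrist"); s=env.state(); E=np.array(c["extrinsics"]);print(np.round(E,3),np.round(c["K"],1), -E[:3,:3].T@E[:3,3]-s["eef_pos"])
E
```

```text
L [125. 129. 126.  52.  92.  81.  41.  44.  43.  46.  44.  45.  45.] R [ 42.  44.  44.  41.  39.  64. 132.  86. 122. 123. 121. 117. 116.]
dir [-0.03559427  0.99936632] yaw 0.035601788510731716
post [610.35287892 199.60890456]
stub [ 627.02045343 -245.93409675]
cap [456.9054942  -81.30545385]
197.5 [626.82718341 178.90426333]
198 [626.88181343 177.37043755]
330 [ 641.30638228 -227.622531  ]
330.5 [ 641.3610293 -229.1568338]
post->backedge (should be 14) 15.726898556656725
[[ 4.48000e-01  8.94000e-01 -0.00000e+00 -6.23428e+02]
 [-8.69000e-01  4.35000e-01 -2.34000e-01  2.60100e+01]
 [-2.09000e-01  1.05000e-01  9.72000e-01 -3.89461e+02]
 [ 0.00000e+00  0.00000e+00  0.00000e+00  1.00000e+00]] [[331.6   0.  249.3]
 [  0.  331.6 193.3]
 [  0.    0.    1. ]] [-59.14823925  28.27601125 170.34561288]
```

Request:
step_arm --plan '[[[-40,-18,0,-4,-1],[-80,-37,0,-8,-1],[-120,-56,0,-12,-1],[-160,-74,0,-16,-1],[-200,-92,0,-20,-1],[-240,-111,0,-24,-1],[-280,-129,0,-28.6,-1],[-310,-143,0,-28.6,-1]]]'

```text
t: 0.77
eef_pos: [488.7, 296.9, 214.5]
tcp_rot: [-3.142, -0.0, -3.101]
ft_force: [-0.2, -0.2, -0.2]
opening: 0.498
grip_force: 0.0
```

```bash
cat >> h.py <<'E'
YAW=0.0356; O=np.array([556.15,-28.0])
def rk(x,y): return O+np.array([np.cos(YAW)*x-np.sin(YAW)*y,np.sin(YAW)*x+np.cos(YAW)*y])
def torack(p):
    d=np.array(p)[:2]-O; return np.array([np.cos(YAW)*d[0]+np.sin(YAW)*d[1],-np.sin(YAW)*d[0]+np.cos(YAW)*d[1]])
def go(xy,z,yaw=None):
    s=env.state(); p=s["eef_pos"]; w=s["tcp_rot"][2]; d=np.array(xy)-p[:2]
    print("pos",p.round(1),"yaw",round(w,4),"rack",torack(p).round(1),"shift",np.round([d[0]*np.cos(w)+d[1]*np.sin(w),d[0]*np.sin(w)-d[1]*np.cos(w),p[2]-z],1),
      "turn", None if yaw is None else round(-np.degrees((yaw-w+np.pi)%(2*np.pi)-np.pi),2),"f",s["ft_force"].round(2),"t",round(s["t"],2))
E
python3 -c "
from h import *
go(rk(64,165),130,np.pi+YAW)"
```

```text
pos [488.7 296.9 214.5] yaw -3.1012 rack [-55.9 327.1] shift [-119.1 -162.7   84.5] turn 0.28 f [-0.17 -0.22 -0.19] t 0.77
```

Request:
step_arm --plan '[[[-24,-32,0,0,-1],[-48,-65,0,0,-1],[-72,-98,10,0,-1],[-96,-130,20,0,-1],[-119,-163,40,0.3,-1],[-119,-163,60,0.3,-1],[-119,-163,60,0.3,-1]]]'

```text
t: 1.35
eef_pos: [611.8, 137.7, 150.4]
tcp_rot: [-3.141, -0.006, -3.115]
ft_force: [-1.1, 1.1, -1.6]
opening: 0.024
grip_force: 0.0
```

```bash
python3 -c "
from h import *
go(rk(64,165),52,np.pi+YAW)
c=env.get_calibration('wrist'); im=env.read_camera('wrist'); cv2.imwrite('pics/w1.png',im); np.savez('w1.npz',**c)
print(env.state()['opening'])
for n,p in (('gap1',(*rk(64,165),52)),('railbackend',(*rk(78,203),52)),('frontend',(*rk(50,203),52)),('posttop',(*rk(64,225),85)),('b3',(*rk(78,66),52)),('f',(*rk(50,66),52)),('tip',env.state()['eef_pos'])): print(n,proj(c,p).round(1))
"
```

```text
pos [611.8 137.7 150.4] yaw -3.1147 rack [ 61.5 163.7] shift [-2.5  1.4 98.4] turn -0.5 f [-1.12  1.07 -1.61] t 1.35
0.01180323563716662
gap1 [252.1 198.6]
railbackend [297.1 214.2]
frontend [297.9 181.7]
posttop [333.6 208.7]
b3 [135.3 215.6]
f [132.3 183.2]
tip [253.7 239.3]
```

View pics/w1.png

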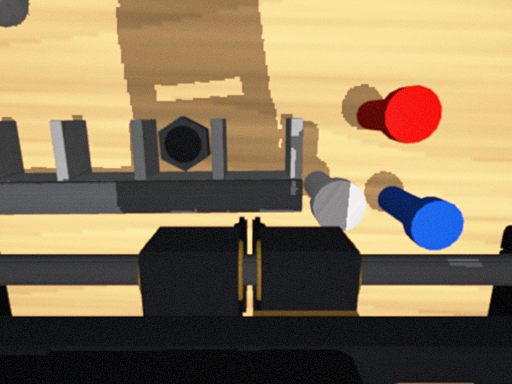

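The wrist view shows the rail end near the post at (302,181)–(302,211), the post head at (338,204), and the nut in gap 2 at (184,144). It is about 4 px off my prediction, so I'll measure again once the arm has settled.

Request:
step_arm --plan '[[[-2.5,1.4,0,-0.5,-1],[-2.5,1.4,0,-0.5,-1],[-2.5,1.4,0,-0.5,-1]]]'

```text
t: 1.65
eef_pos: [615.0, 142.7, 156.0]
tcp_rot: [3.141, 0.002, -3.101]
ft_force: [-0.2, 0.4, 0.1]
opening: 0.001
grip_force: 0.0
```

```bash
cat > w.py <<'E'
from h import *
import sys
def wm(pic):
    go(rk(64,165),52,np.pi+YAW)
    c=env.get_calibration('wrist'); im=env.read_camera('wrist'); cv2.imwrite(pic,im)
    g=cv2.cvtColor(im,cv2.COLOR_BGR2GRAY).astype(float)
    B=[]
    for u in range(20,130,2):   # bottom (back) edge of the rail: dark->bright wood
        col=g[185:240,u]; k=np.argmax(np.diff(col)); B.append((u,185+k+.5))
    for u in range(265,290,2):
        col=g[190:225,u]; k=np.argmax(np.diff(col)); B.append((u,190+k+.5))
    B=np.array(B); f=np.polyfit(B[:,0],B[:,1],1)
    for _ in range(3):
        r=B[:,1]-np.polyval(f,B[:,0]); B=B[abs(r)<max(1,2*r.std())]; f=np.polyfit(B[:,0],B[:,1],1)
    W=np.array([ray(c,u,np.polyval(f,u),52) for u in (20,300)]); d=W[1]-W[0]
    # end edge of rail
    ends=[]
    for v in range(int(np.polyval(f,300))-18,int(np.polyval(f,300))-4):
        row=g[v,285:325]; k=np.argmax(np.diff(row)); ends.append(285+k+.5)
    print("fit",f,"rms",(B[:,1]-np.polyval(f,B[:,0])).std(),len(B),"yaw",np.arctan2(-d[0],d[1])); print("ends",ends)
    e=np.median(ends); print("end back corner rack", torack(ray(c,e,np.polyval(f,e),52)), "back edge at u=20 rack",torack(W[0]))
wm(sys.argv[1])
E
python3 w.py pics/w2.png
```

```text
pos [615.  142.7 156. ] yaw -3.101 rack [ 64.9 168.5] shift [  0.9  -3.5 104. ] turn 0.29 f [-0.24  0.4   0.07] t 1.65
fit [4.37386182e-03 2.04227178e+02] rms 0.18500068418111051 68 yaw 0.035541891450258156
ends [np.float64(295.5), np.float64(295.5), np.float64(295.5), np.float64(295.5), np.float64(295.5), np.float64(295.5), np.float64(294.5), np.float64(294.5), np.float64(294.5), np.float64(294.5), np.float64(294.5), np.float64(294.5), np.float64(294.5), np.float64(294.5)]
end back corner rack [ 75.72241071 206.5619352 ] back edge at u=20 rack [ 75.70872813 -28.90393953]
```

Request:
step_arm --plan '[[[2,-1.5,25,0.3,-1],[2,-1.5,50,0.3,-1],[2,-1.5,75,0.3,-1],[2,-1.5,90,0.3,-1],[2,-1.5,94,0.3,-1],[2,-1.5,94,0.3,-1],[2,-1.5,94,0.3,-1]]]'

```text
t: 2.28
eef_pos: [613.5, 140.4, 61.8]
tcp_rot: [3.141, 0.001, -3.107]
ft_force: [0.4, -0.6, -0.2]
opening: 0.004
grip_force: 0.0
```

```bash
sed -i 's/^YAW=.*/YAW=0.0356; O=np.array([556.15-1.57,-28.0+1.95])/' h.py; python3 -c "
from h import *
go(rk(64,165),52,np.pi+YAW)
c=env.get_calibration('wrist'); im=env.read_camera('wrist'); cv2.imwrite('pics/w3.png',im)
print(proj(c,env.state()['eef_pos']))
go(rk(64,165),52,np.pi+YAW)"
```

```text
pos [613.5 140.4  61.8] yaw -3.1075 rack [ 64.8 164.2] shift [0.8 0.8 9.8] turn -0.09 f [ 0.43 -0.58 -0.17] t 2.28
[250.92750626 238.53507554]
pos [613.7 140.3  62.1] yaw -3.1075 rack [ 65.  164.1] shift [ 1.   0.9 10.1] turn -0.09 f [-0.04  0.14 -0.25] t 2.33
```

View pics/w3.png

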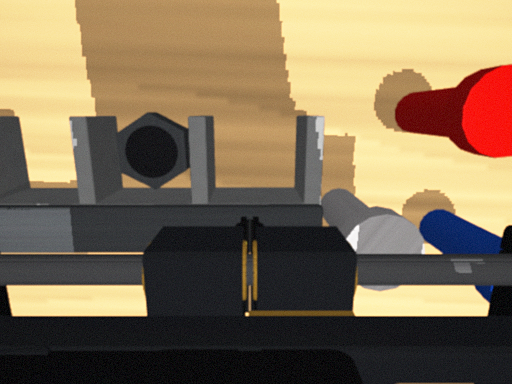

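The wrist view shows the shut fingertips at (250,230) above the rail, which spans rows 205–252. Its post-side end is at u=322, and the gap-1 dividers at u≈201 and 310 put the gap centre about 3 mm further towards the post. I'll correct for that and descend gently.

Request:
step_arm --plan '[[[1.5,3.5,2,0,-1],[1.5,3.5,5,0,-1],[1.5,3.5,7,0,-1],[1.5,3.5,8,0,-1],[1.5,3.5,8.5,0,-1],[1.5,3.5,8.5,0,-1]]]'

```text
t: 2.83
eef_pos: [611.4, 143.5, 52.4]
tcp_rot: [3.141, -0.0, -3.108]
ft_force: [-1.8, 0.8, 3.3]
opening: 0.011
grip_force: 1.5
```

Request:
step_arm --plan '[[[0,0,0.5,0,-1],[0,0,1,0,-1],[0,0,1,0,-1]]]'

```text
t: 3.08
eef_pos: [611.4, 143.4, 52.3]
tcp_rot: [3.141, 0.0, -3.108]
ft_force: [-4.9, -1.0, 13.1]
opening: 0.005
grip_force: 6.4
```

Request:
step_arm --plan '[[[0,-3,0,0,-1],[0,-7,0,0,-1],[0,-12,0,0,-1],[0,-17,0,0,-1],[0,-22,0,0,-1],[0,-27,0,0,-1],[0,-32,0,0,-1],[0,-35,0,0,-1]]]'

```text
t: 3.75
eef_pos: [613.7, 108.7, 52.3]
tcp_rot: [3.141, 0.003, -3.108]
ft_force: [1.3, 5.0, 8.5]
opening: 0.006
grip_force: 4.5
```

Request:
step_arm --plan '[[[0,-4,0,0,-1],[0,-8,0,0,-1],[0,-13,0,0,-1],[0,-18,0,0,-1],[0,-23,0,0,-1],[0,-28,0,0,-1],[0,-32,0,0,-1],[0,-35,0,0,-1]]]'

```text
t: 4.42
eef_pos: [614.8, 73.8, 52.3]
tcp_rot: [3.141, 0.003, -3.108]
ft_force: [0.1, 7.1, 9.0]
opening: 0.001
grip_force: 4.6
```

Request:
step_arm --plan '[[[0,-4,0,0,-1],[0,-8,0,0,-1],[0,-12,0,0,-1],[0,-16,0,0,-1],[0,-20,0,0,-1],[0,-24,0,0,-1],[0,-28,0,0,-1],[0,-31,0,0,-1]]]'

```text
t: 5.08
eef_pos: [615.8, 42.9, 52.3]
tcp_rot: [3.141, 0.003, -3.108]
ft_force: [0.9, 5.8, 9.5]
opening: 0.006
grip_force: 4.8
```

Request:
step_arm --plan '[[[0,-4,0,0,-1],[0,-8,0,0,-1],[0,-12,0,0,-1],[0,-16,0,0,-1],[0,-20,0,0,-1],[0,-24,0,0,-1],[0,-28,0,0,-1],[0,-31,0,0,-1]]]'

```text
t: 5.75
eef_pos: [616.8, 11.9, 52.3]
tcp_rot: [3.141, 0.003, -3.108]
ft_force: [0.6, 6.8, 9.2]
opening: 0.008
grip_force: 4.9
```

Request:
step_arm --plan '[[[0,0,0,0,-1],[0,0,0,0,-1]]]'

```text
t: 5.92
eef_pos: [616.9, 11.5, 52.3]
tcp_rot: [3.142, 0.003, -3.108]
ft_force: [1.0, 1.6, 9.1]
opening: 0.0
grip_force: 4.8
```

```bash
sed -i 's/^YAW=.*/YAW=0.0356; O=np.array([556.15-2.37,-28.0+4.95])/' h.py; python3 -c "
from h import *
go(rk(64,33),52,np.pi+YAW)
c=env.get_calibration('wrist'); im=env.read_camera('wrist'); cv2.imwrite('pics/w4.png',im)
print(proj(c,env.state()['eef_pos']))
go(rk(64,33),52,np.pi+YAW)"
```

```text
pos [616.9  11.5  52.3] yaw -3.1083 rack [64.3 32.3] shift [0.3 0.7 0.3] turn -0.13 f [0.96 1.56 9.07] t 5.92
[251.02586714 238.00046111]
pos [616.9  11.5  52.3] yaw -3.1081 rack [64.3 32.3] shift [0.3 0.7 0.3] turn -0.12 f [ 0.35  1.04 10.02] t 5.97
```

View pics/w4.png

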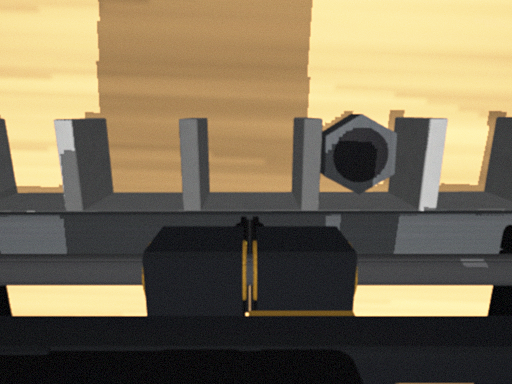

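The wrist view shows the fingertips at (250,230) on the rail, midway between the gap-3 dividers at u≈195 and 308, with the nut's gap to the right at (358,152). The slide ended correctly with contact kept at about 9 N. Next I lift and go behind the cap.

Request:
step_arm --plan '[[[0,0,-20,0,-1],[0,0,-50,0,-1],[15,-8,-75,-5,-1],[40,-22,-80,-11,-1],[68,-40,-80,-18,-1],[96,-58,-80,-25,-1],[124,-76,-80,-32,-1],[152,-94,-80,-39,-0.58]]]'

```text
t: 6.63
eef_pos: [465.8, -88.2, 131.2]
tcp_rot: [-3.141, 0.0, -2.421]
ft_force: [0.7, 0.1, -0.7]
opening: 0.034
grip_force: 0.0
```

```bash
python3 -c "
from h import *
go((430,-113),130,.919-np.pi)"
```

```text
pos [465.8 -88.2 131.2] yaw -2.4209 rack [-90.3 -62. ] shift [43.3  5.   1.2] turn -11.36 f [ 0.7   0.09 -0.74] t 6.63
```

Request:
step_arm --plan '[[[20,2,0,-6,-0.58],[43,5,0,-11.4,-0.58],[43,5,0,-11.4,-0.58],[43,5,0,-11.4,-0.58],[43,5,0,-11.4,-0.58],[43,5,0,-11.4,-0.58]]]'

```text
t: 7.13
eef_pos: [438.4, -87.0, 126.3]
tcp_rot: [-3.114, -0.052, -2.263]
ft_force: [-0.4, -0.0, -0.1]
opening: 0.21
grip_force: 0.0
```

```bash
python3 -c "
from h import *
go((430,-113),20,.919-np.pi)
c=env.get_calibration('wrist'); im=env.read_camera('wrist'); cv2.imwrite('pics/w5.png',im)
s=env.state(); print(s['opening'],proj(c,s['eef_pos']),proj(c,(457,-77,40)),proj(c,(457,-77,0)))
hsv=cv2.cvtColor(im,cv2.COLOR_BGR2HSV); m=((hsv[...,1]<40)&(hsv[...,2]>90)).astype(np.uint8)
m[215:]=0
n,l,st,ce=cv2.connectedComponentsWithStats(m)
for i in range(1,n):
    if st[i,4]>150: print(st[i].tolist(),ce[i].round(1),ray(c,*ce[i],40).round(1))
"
```

```text
pos [438.4 -87.  126.3] yaw -2.2633 rack [-117.5  -59.8] shift [ 25.4 -10.1 106.3] turn -2.33 f [-0.4  -0.03 -0.1 ] t 7.13
0.20738154316684862 [249.60910725 238.55176154] [242.48972841 227.96095929] [244.55495292 215.69755367]
[0, 170, 28, 37, 435] [ 11.7 186.1] [ 579.7 -222.2]
[218, 197, 48, 18, 618] [241.3 207.2] [446.7 -90.9]
```

View pics/w5.png

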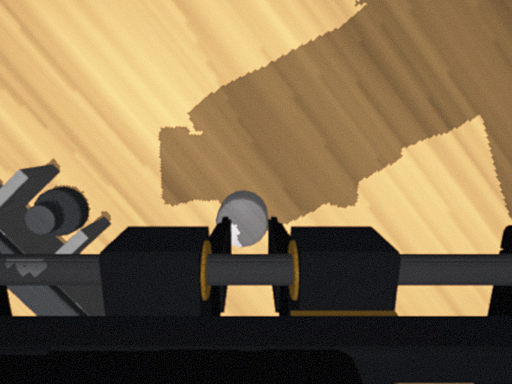

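The wrist view shows the cap at about (242,217) between the opened fingers. The tool looks tilted and short of the target, so I'll check the joints.

```bash
python3 -c "
from h import *
s=env.state(); print(s['joints'].round(3),s['qvel'].round(3),s['eef_pos'],s['tcp_rot'])
im=cv2.imread('pics/top0.png')"
```

```text
[-0.307  0.375  2.079 -0.094  0.683 -2.685] [ 0.001 -0.     0.007 -0.006 -0.003  0.   ] [438.24220674 -86.93240127 126.20233367] [-3.11385828 -0.05275553 -2.26306264]
```

Request:
step_arm --plan '[[[0,0,0,0,-0.58],[0,0,0,0,-0.58]]]'

```text
t: 7.35
eef_pos: [437.7, -86.9, 126.1]
tcp_rot: [-3.114, -0.053, -2.263]
ft_force: [0.1, 0.1, -0.9]
opening: 0.213
grip_force: 0.0
```

```bash
python3 -c "
from h import *
s=env.state(); print(s['joints'].round(3),s['qvel'].round(3),s['eef_pos'],s['tcp_rot'])"
```

```text
[-0.308  0.375  2.08  -0.095  0.683 -2.685] [-0.    -0.003  0.005  0.001 -0.002 -0.001] [437.73123006 -86.88080383 126.1199799 ] [-3.11415024 -0.05323567 -2.26273088]
```

Joint 6 is at its limit, so I'll turn the tool about 180° and push with the camera side ahead.

Request:
step_arm --plan '[[[0,0,0,7,-0.58],[0,0,0,14,-0.58],[0,0,0,21,-0.58],[0,0,0,28,-0.58],[0,0,0,35,-0.58],[0,0,0,42,-0.58],[0,0,0,49,-0.58],[0,0,0,56,-0.58]]]'

```text
t: 8.02
eef_pos: [437.5, -86.8, 126.1]
tcp_rot: [-3.082, -0.007, 3.038]
ft_force: [-0.4, -0.5, -0.7]
opening: 0.212
grip_force: 0.0
```

Request:
step_arm --plan '[[[0,0,0,7,-0.58],[0,0,0,14,-0.58],[0,0,0,21,-0.58],[0,0,0,28,-0.58],[0,0,0,35,-0.58],[0,0,0,42,-0.58],[0,0,0,49,-0.58],[0,0,0,56,-0.58]]]'

```text
t: 8.68
eef_pos: [437.5, -86.8, 126.1]
tcp_rot: [-3.103, 0.046, 2.061]
ft_force: [-0.7, -0.2, 0.4]
opening: 0.212
grip_force: 0.0
```

Request:
step_arm --plan '[[[0,0,0,7,-0.58],[0,0,0,14,-0.58],[0,0,0,21,-0.58],[0,0,0,28,-0.58],[0,0,0,35,-0.58],[0,0,0,42,-0.58],[0,0,0,49,-0.58],[0,0,0,56,-0.58]]]'

```text
t: 9.35
eef_pos: [437.6, -86.8, 126.1]
tcp_rot: [3.126, 0.058, 1.083]
ft_force: [0.9, 0.9, 0.1]
opening: 0.211
grip_force: 0.0
```

```bash
python3 -c "
from h import *
s=env.state(); print(s['joints'].round(3),s['tcp_rot']); go((424,-120),130,.919)"
```

```text
[-0.308  0.375  2.081 -0.095  0.683  0.254] [3.12555694 0.05776034 1.08259148]
pos [437.6 -86.8 126.1] yaw 1.0826 rack [-118.4  -59.6] shift [-35.6   3.6  -3.9] turn 9.37 f [0.9  0.92 0.15] t 9.35
```

Hitting the limit left a 3.4° tilt in the command, with the tips leaning towards -y. That would push on the cap's top edge. The opposite joint-6 limit should undo it, so I'll try that in free air.

Request:
step_arm --plan '[[[0,0,-10,7,-0.58],[0,0,-20,14,-0.58],[0,0,-20,21,-0.58],[0,0,-20,28,-0.58],[0,0,-20,35,-0.58],[0,0,-20,42,-0.58],[0,0,-20,49,-0.58],[0,0,-20,56,-0.58]]]'

```text
t: 10.02
eef_pos: [437.8, -85.7, 146.1]
tcp_rot: [3.085, 0.019, 0.105]
ft_force: [0.1, -0.3, 0.4]
opening: 0.216
grip_force: 0.0
```

Request:
step_arm --plan '[[[0,0,0,7,-0.58],[0,0,0,14,-0.58],[0,0,0,21,-0.58],[0,0,0,28,-0.58],[0,0,0,35,-0.58],[0,0,0,42,-0.58],[0,0,0,49,-0.58],[0,0,0,56,-0.58]]]'

```text
t: 10.68
eef_pos: [437.8, -85.7, 146.1]
tcp_rot: [3.094, -0.036, -0.871]
ft_force: [0.6, 0.4, 0.4]
opening: 0.208
grip_force: 0.0
```

Request:
step_arm --plan '[[[0,0,0,7,-0.58],[0,0,0,14,-0.58],[0,0,0,21,-0.58],[0,0,0,28,-0.58],[0,0,0,30.8,-0.58],[0,0,0,30.8,-0.58]]]'

```text
t: 11.18
eef_pos: [435.7, -93.0, 147.1]
tcp_rot: [3.126, -0.041, -1.398]
ft_force: [0.6, -0.4, -0.5]
opening: 0.211
grip_force: 0.0
```

```bash
cat > j.py <<'E'
from h import *
from scipy.spatial.transform import Rotation as Ro
s=env.state(); print(s['joints'].round(3),s['eef_pos'].round(1),s['tcp_rot'].round(4),"toolz",Ro.from_euler('xyz',s['tcp_rot']).as_matrix()[:,2].round(4))
E
python3 j.py
```

```text
[-0.332  0.337  2.061 -0.065  0.738  2.685] [435.7 -93.  147.1] [ 3.126  -0.0413 -1.3982] toolz [-0.0083 -0.0433 -0.999 ]
```

Request:
step_arm --plan '[[[0,0,0,3,-0.58],[0,0,0,6,-0.58],[0,0,0,6,-0.58],[0,0,0,6,-0.58]]]'

```text
t: 11.52
eef_pos: [430.3, -106.3, 147.6]
tcp_rot: [-3.141, -0.016, -1.482]
ft_force: [0.3, -0.0, 0.5]
opening: 0.209
grip_force: 0.0
```

```bash
python3 j.py
```

```text
[-0.383  0.331  2.069 -0.021  0.733  2.686] [ 430.3 -106.3  147.6] [-3.1405 -0.0162 -1.4821] toolz [ 0.0025 -0.0161 -0.9999]
```

Request:
step_arm --plan '[[[0,0,0,3,-0.58],[0,0,0,3,-0.58],[0,0,0,3,-0.58]]]'

```text
t: 11.77
eef_pos: [427.6, -112.5, 147.5]
tcp_rot: [-3.133, -0.003, -1.523]
ft_force: [-0.5, -0.2, 0.6]
opening: 0.21
grip_force: 0.0
```

```bash
python3 j.py
```

```text
[-4.080e-01  3.290e-01  2.073e+00  2.000e-03  7.310e-01  2.685e+00] [ 427.6 -112.5  147.5] [-3.1332e+00 -2.7000e-03 -1.5234e+00] toolz [ 0.0085 -0.0023 -1.    ]
```

The tilt is now 0.5°. I'll turn back to the push heading.

Request:
step_arm --plan '[[[0,0,0,-7,-0.58],[0,0,0,-14,-0.58],[0,0,0,-21,-0.58],[0,0,0,-28,-0.58],[0,0,0,-35,-0.58],[0,0,0,-42,-0.58],[0,0,0,-49,-0.58],[0,0,0,-56,-0.58]]]'

```text
t: 12.43
eef_pos: [427.7, -112.1, 147.5]
tcp_rot: [-3.139, -0.009, -0.539]
ft_force: [-0.0, -0.2, 0.2]
opening: 0.208
grip_force: 0.0
```

Request:
step_arm --plan '[[[0,0,0,-7,-0.58],[0,0,0,-14,-0.58],[0,0,0,-21,-0.58],[0,0,0,-28,-0.58],[0,0,0,-35,-0.58],[0,0,0,-42,-0.58],[0,0,0,-49,-0.58],[0,0,0,-56,-0.58]]]'

```text
t: 13.1
eef_pos: [427.7, -112.1, 147.5]
tcp_rot: [3.136, -0.007, 0.439]
ft_force: [-0.1, -1.0, 0.2]
opening: 0.211
grip_force: 0.0
```

Request:
step_arm --plan '[[[0,0,0,-7,-0.58],[0,0,0,-14,-0.58],[0,0,0,-21,-0.58],[0,0,0,-28,-0.58],[0,0,0,-28,-0.58],[0,0,0,-28,-0.58]]]'

```text
t: 13.6
eef_pos: [427.7, -112.2, 147.5]
tcp_rot: [3.133, -0.004, 0.917]
ft_force: [0.2, 0.4, -1.0]
opening: 0.209
grip_force: 0.0
```

```bash
cat > cap.py <<'E'
from h import *
import sys
def find(name,vmax=384,pic=None):
    c=env.get_calibration(name); im=env.read_camera(name)
    if pic: cv2.imwrite(pic,im)
    hsv=cv2.cvtColor(im,cv2.COLOR_BGR2HSV); m=((hsv[...,1]<60)&(hsv[...,2]>70)).astype(np.uint8); m[vmax:]=0
    n,l,st,ce=cv2.connectedComponentsWithStats(m)
    for i in range(1,n):
        x,y,w,h,a=st[i]
        if a>100: print(name,st[i].tolist(),"ctr->",ray(c,*ce[i],38).round(1))
find(*sys.argv[1:2],pic=sys.argv[2])
E
python3 j.py; python3 cap.py wrist pics/w6.png; python3 cap.py top pics/t6.png; python3 -c "
from h import *
go((424,-120),130,.919)"
```

```text
[-4.070e-01  3.290e-01  2.073e+00  2.000e-03  7.310e-01  2.450e-01] [ 427.7 -112.2  147.5] [ 3.1335 -0.0036  0.9169] toolz [ 0.0086 -0.0021 -1.    ]
wrist [359, 23, 60, 53, 908] ctr-> [585.2 -89.4]
wrist [406, 93, 59, 49, 838] ctr-> [ 587.3 -157. ]
wrist [227, 115, 50, 52, 1994] ctr-> [455.7 -80.1]
wrist [436, 137, 23, 28, 242] ctr-> [ 580.6 -187. ]
wrist [448, 156, 64, 45, 860] ctr-> [ 594.3 -226.4]
wrist [0, 263, 24, 9, 112] ctr-> [213.5 -36.5]
wrist [399, 263, 106, 22, 1901] ctr-> [ 526.5 -287.6]
top [0, 0, 512, 37, 18437] ctr-> [1140.8    9.3]
top [0, 76, 248, 4, 565] ctr-> [941.3 475.6]
top [441, 133, 23, 22, 175] ctr-> [ 724.4 -609.8]
top [474, 133, 22, 22, 174] ctr-> [ 725.  -711.8]
top [443, 164, 22, 25, 185] ctr-> [ 623.2 -610.2]
top [476, 164, 22, 23, 177] ctr-> [ 623.7 -711.8]
top [182, 172, 14, 13, 136] ctr-> [619.1 208.8]
top [381, 191, 17, 61, 355] ctr-> [ 486.9 -409.4]
top [119, 234, 23, 21, 342] ctr-> [418.5 384.4]
top [466, 309, 22, 23, 177] ctr-> [ 189.2 -656.6]
top [497, 309, 15, 22, 111] ctr-> [ 189.7 -736. ]
top [468, 340, 22, 23, 165] ctr-> [  98.8 -656.6]
top [498, 340, 14, 23, 111] ctr-> [  99.6 -733.4]
pos [ 427.7 -112.3  147.5] yaw 0.9165 rack [-129.2  -84.7] shift [-8.3  1.8 17.5] turn -0.14 f [ 0.02  0.31 -0.68] t 13.7
```

View pics/w6.png

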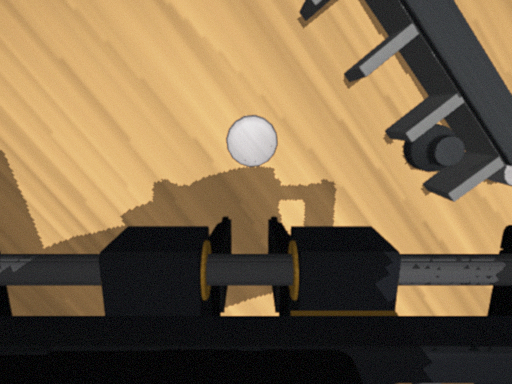

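The wrist view shows the cap at (252,141), straight ahead of the open fingers, whose midpoint is u≈249.5. It is about 2 mm to the right and 44 mm in front of the TCP. I'll shift, lower and push.

Request:
step_arm --plan '[[[0,2,30,0,-0.58],[0,2,60,0,-0.58],[0,2,90,0,-0.58],[0,2,115,0,-0.58],[0,2,130,0,-0.58],[0,2,138,0,-0.58],[0,2,138,0,-0.58]]]'

```text
t: 14.28
eef_pos: [429.9, -113.7, 8.3]
tcp_rot: [3.136, -0.003, 0.918]
ft_force: [-0.1, 1.3, -0.7]
opening: 0.211
grip_force: 0.0
```

Request:
step_arm --plan '[[[3,0,0,0,-0.58],[6,0,0,0,-0.58],[10,0,0,0,-0.58],[14,0,0,0,-0.58],[18,0,0,0,-0.58],[22,0,0,0,-0.58],[26,0,0,0,-0.58],[30,0,0,0,-0.58]]]'

```text
t: 14.95
eef_pos: [448.8, -89.8, 9.8]
tcp_rot: [3.133, -0.004, 0.92]
ft_force: [-2.8, -3.4, 4.0]
opening: 0.211
grip_force: 2.1
```

```bash
python3 j.py; python3 cap.py top pics/t7.png | awk '$2>="[2" && $2<"[34"'; python3 -c "
from h import *
c=env.get_calibration('wrist'); im=env.read_camera('wrist'); cv2.imwrite('pics/w7.png',im)"
```

```text
[-0.343  0.608  2.146  0.003  0.378  0.305] [448.8 -89.8   9.8] [ 3.1333 -0.0039  0.9197] toolz [ 0.0089 -0.0019 -1.    ]
```

View pics/w7.png

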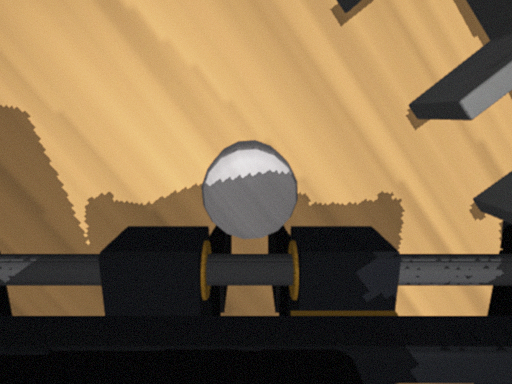

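The wrist view shows the cap at (250,189), seated evenly between both fingertips. I'll keep pushing diagonally towards the front of gap 3.

Request:
step_arm --plan '[[[4,0,0,0,-0.58],[9,0,0,0,-0.58],[14,0,0,0,-0.58],[19,0,0,0,-0.58],[24,0,0,0,-0.58],[29,0,0,0,-0.58],[33,-0.5,0,0,-0.58],[36,-0.5,0,0,-0.58]]]'

```text
t: 15.72
eef_pos: [470.2, -60.6, 9.7]
tcp_rot: [3.134, -0.004, 0.92]
ft_force: [-0.6, -1.2, -0.5]
opening: 0.213
grip_force: 0.7
```

Request:
step_arm --plan '[[[4,0,0,0,-0.58],[9,0,0,0,-0.58],[14,0,0,0,-0.58],[19,0,0,0,-0.58],[24,0,0,0,-0.58],[29,0,0,0,-0.58],[33,-0.5,0,0,-0.58],[36,-0.5,0,0,-0.58]]]'

```text
t: 16.38
eef_pos: [491.6, -31.7, 9.9]
tcp_rot: [3.134, -0.004, 0.92]
ft_force: [-1.1, -1.2, -0.6]
opening: 0.211
grip_force: 0.7
```

```bash
cat > cc.py <<'E'
from h import *
# cap relative to fingers in the wrist view, and rack-frame TCP
c=env.get_calibration('wrist'); im=env.read_camera('wrist'); s=env.state()
hsv=cv2.cvtColor(im,cv2.COLOR_BGR2HSV); m=(hsv[...,1]<75).astype(np.uint8)*255; m[225:]=0; m[:60]=0
m=cv2.morphologyEx(m,cv2.MORPH_OPEN,np.ones((5,5)))
cs,_=cv2.findContours(m,cv2.RETR_EXTERNAL,cv2.CHAIN_APPROX_NONE)
for k in cs:
    if cv2.contourArea(k)>800:
        (u,v),r=cv2.minEnclosingCircle(k); p=ray(c,u,v,38)
        print("blob",round(u),round(v),round(r),"fill",round(cv2.contourArea(k)/(np.pi*r*r),2),"world",p.round(1),"rack",torack(p).round(1))
w=s['tcp_rot'][2]; print("cap by contact: rack",torack(s['eef_pos'][:2]+29.6*np.array([np.cos(w),np.sin(w)])).round(1))
E
python3 cc.py; python3 j.py
```

```text
blob 249 189 49 fill 0.86 world [510.4  -6.5] rack [-42.8  18. ]
blob 440 142 108 fill 0.44 world [587.9 -39.7] rack [ 33.5 -17.9]
cap by contact: rack [-43.4  16.6]
[-0.198  0.631  2.061  0.     0.441  0.453] [491.9 -31.6   9.9] [ 3.1333 -0.0041  0.92  ] toolz [ 0.0091 -0.0018 -1.    ]
```

Request:
step_arm --plan '[[[4,0,0,0,-0.58],[9,0,0,0,-0.58],[13,0,0,0,-0.58],[17,0,0,0,-0.58],[20,0,0,0,-0.58],[20,0,0,0,-0.58]]]'

```text
t: 16.93
eef_pos: [504.0, -15.8, 10.0]
tcp_rot: [3.133, -0.004, 0.92]
ft_force: [-0.8, 0.1, 1.4]
opening: 0.208
grip_force: 0.0
```

```bash
python3 cc.py; python3 j.py
```

```text
blob 249 189 49 fill 0.86 world [523.    9.6] rack [-29.6  33.7]
blob 434 142 113 fill 0.51 world [598.  -22.2] rack [44.3 -0.7]
blob 278 74 28 fill 0.42 world [561.3  40.3] rack [ 9.7 63.1]
cap by contact: rack [-31.   31.7]
[-1.630e-01  6.380e-01  2.034e+00 -1.000e-03  4.600e-01  4.890e-01] [503.8 -16.   10. ] [ 3.1332 -0.0041  0.9201] toolz [ 0.0092 -0.0018 -1.    ]
```

Request:
step_arm --plan '[[[-10,0,0,0,-0.58],[-25,0,0,0,-0.58],[-26,-8,0,7,-0.58],[-24,-16,0,14,-0.58],[-18,-24,0,21,-0.58],[-10,-31,0,28,-0.58],[-4,-35,0,35,-0.58],[1,-37,0,42,-0.58]]]'

```text
t: 17.65
eef_pos: [474.0, 6.9, 9.8]
tcp_rot: [3.138, -0.008, 0.18]
ft_force: [-0.9, -0.2, 0.9]
opening: 0.209
grip_force: 0.0
```

Request:
step_arm --plan '[[[0,0,0,7,-0.58],[0,0,0,8.7,-0.58],[0,0,0,8.7,-0.58],[0,0,0,8.7,-0.58]]]'

```text
t: 17.98
eef_pos: [474.4, 6.4, 9.7]
tcp_rot: [3.139, -0.009, 0.036]
ft_force: [0.1, 0.8, -0.4]
opening: 0.21
grip_force: 0.0
```

```bash
cat > gap.py <<'E'
from h import *
import sys
go(rk(-75,33),10,YAW)
c=env.get_calibration('wrist'); im=env.read_camera('wrist'); cv2.imwrite(sys.argv[1],im)
for n,p in (("div L top front",(*rk(0,66),44)),("div R top front",(*rk(0,0),44))): print(n,proj(c,p).round(1))
g=cv2.cvtColor(im,cv2.COLOR_BGR2GRAY)
v=int(proj(c,(*rk(15,33),44))[1]); print("row",v,"dark runs at divider row:")
r=(g[v]<90).astype(int); d=np.diff(np.r_[0,r,0]); print([(a,b) for a,b in zip(np.where(d==1)[0],np.where(d==-1)[0]) if b-a>4])
E
python3 cc.py; python3 gap.py pics/w8.png
```

```text
blob 248 152 50 fill 0.96 world [522.5   7.7] rack [-30.2  31.8]
blob 472 72 41 fill 0.28 world [558.4 -82. ] rack [  2.5 -59.1]
blob 324 72 24 fill 0.47 world [556.2 -22.1] rack [2.5 0.8]
blob 171 72 24 fill 0.45 world [553.6  40.3] rack [ 2.1 63.3]
blob 68 68 69 fill 0.16 world [553.9  81.8] rack [  3.8 104.8]
cap by contact: rack [-48.6  32.4]
pos [474.5   6.5   9.7] yaw 0.036 rack [-78.2  32.4] shift [ 3.2 -0.6 -0.3] turn 0.03 f [-0.79 -0.12 -0.6 ] t 18.03
div L top front [161.   76.3]
div R top front [329.8  76.4]
row 34 dark runs at divider row:
[(np.int64(0), np.int64(150)), (np.int64(175), np.int64(193)), (np.int64(305), np.int64(322)), (np.int64(437), np.int64(495))]
```

Dividers (inner centre u≈249), cap (u=248) and fingers line up within a pixel or two, so I'll push straight in.

Request:
step_arm --plan '[[[8,0,0,0,-0.58],[14,0,0,0,-0.58],[18,0,0,0,-0.58],[22,0,0,0,-0.58],[27,0,0,0,-0.58],[32,0,0,0,-0.58],[37,0,0,0,-0.58],[40,0,0,0,-0.58]]]'

```text
t: 18.75
eef_pos: [515.5, 8.3, 10.0]
tcp_rot: [3.139, -0.009, 0.035]
ft_force: [-0.8, -0.0, -1.8]
opening: 0.21
grip_force: 0.8
```

```bash
python3 cc.py; python3 gap.py pics/w9.png
```

```text
blob 249 189 49 fill 0.87 world [547.1   8.6] rack [-5.5 31.9]
blob 256 116 262 fill 0.16 world [578.8   7. ] rack [26.  29.1]
cap by contact: rack [-7.2 32.6]
pos [515.8   8.3  10. ] yaw 0.0348 rack [-36.8  32.7] shift [-38.2  -0.3  -0. ] turn -0.04 f [ 0.03  0.92 -0.14] t 18.8
div L top front [167.7 180.4]
div R top front [324.9 180.2]
row 144 dark runs at divider row:
[(np.int64(19), np.int64(140)), (np.int64(181), np.int64(197)), (np.int64(302), np.int64(317)), (np.int64(425), np.int64(478))]
```

Request:
step_arm --plan '[[[4,0,0,0,-0.58],[9,0,0,0,-0.58],[14,0,0,0,-0.58],[19,0,0,0,-0.58],[24,0,0,0,-0.58],[28,0,0,0,-0.58],[30,0,0,0,-0.58],[30,0,0,0,-0.58]]]'

```text
t: 19.52
eef_pos: [545.3, 9.4, 10.3]
tcp_rot: [3.139, -0.009, 0.035]
ft_force: [0.7, 0.4, 0.8]
opening: 0.209
grip_force: 0.0
```

Request:
step_arm --plan '[[[0.5,0,0,0,-0.58],[1,0,0,0,-0.58],[1.5,0,0,0,-0.58],[2,0,0,0,-0.58],[2,0,0,0,-0.58]]]'

```text
t: 19.93
eef_pos: [546.5, 9.4, 10.3]
tcp_rot: [3.14, -0.008, 0.035]
ft_force: [-1.5, 0.3, -0.2]
opening: 0.207
grip_force: 0.9
```

Request:
step_arm --plan '[[[0.5,0,0,0,-0.58],[1,0,0,0,-0.58],[1.5,0,0,0,-0.58],[2,0,0,0,-0.58],[2,0,0,0,-0.58]]]'

```text
t: 20.35
eef_pos: [548.8, 9.5, 10.3]
tcp_rot: [3.139, -0.009, 0.035]
ft_force: [-1.2, -0.6, 0.4]
opening: 0.209
grip_force: 0.7
```

Request:
step_arm --plan '[[[0.5,0,0,0,-0.58],[1,0,0,0,-0.58],[1.5,0,0,0,-0.58],[1.5,0,0,0,-0.58]]]'

```text
t: 20.68
eef_pos: [550.3, 9.5, 10.3]
tcp_rot: [3.139, -0.009, 0.035]
ft_force: [-1.4, -0.9, 0.2]
opening: 0.209
grip_force: 0.7
```

Request:
step_arm --plan '[[[0.5,0,0,0,-0.58],[1,0,0,0,-0.58],[1.5,0,0,0,-0.58],[1.5,0,0,0,-0.58]]]'

```text
t: 21.02
eef_pos: [551.8, 9.6, 10.4]
tcp_rot: [3.139, -0.009, 0.035]
ft_force: [-1.6, 0.8, -0.3]
opening: 0.212
grip_force: 0.6
```

Request:
step_arm --plan '[[[0.5,0,0,0,-0.58],[1,0,0,0,-0.58],[1.5,0,0,0,-0.58],[1.5,0,0,0,-0.58]]]'

```text
t: 21.35
eef_pos: [552.1, 9.7, 10.2]
tcp_rot: [3.14, -0.006, 0.035]
ft_force: [-8.0, -1.5, 3.7]
opening: 0.209
grip_force: 3.2
```

Request:
step_arm --plan '[[[0.5,0,0,0,-0.58],[1,0,0,0,-0.58],[1,0,0,0,-0.58]]]'

```text
t: 21.6
eef_pos: [552.2, 9.7, 10.2]
tcp_rot: [3.14, -0.004, 0.035]
ft_force: [-10.1, -0.9, 5.7]
opening: 0.212
grip_force: 5.0
```

The force rises to 10 N with no further travel, so the cap is home. I'll back off straight and then lift.

Request:
step_arm --plan '[[[-1,0,0,0,-0.58],[-3,0,0,0,-0.58],[-10,0,0,0,-0.58],[-25,0,0,0,-0.58],[-45,0,-10,0,-0.58],[-65,0,-45,0,-0.58],[-75,0,-80,0,-0.58],[-75,0,-80,0,-0.58]]]'

```text
t: 22.27
eef_pos: [478.4, 7.1, 94.4]
tcp_rot: [3.139, -0.015, 0.035]
ft_force: [2.0, -0.5, 1.3]
opening: 0.212
grip_force: 0.0
```

Request:
step_arm --plan '[[[0,0,0,0,-0.58],[0,0,0,0,-0.58]]]'

```text
t: 22.43
eef_pos: [478.7, 7.2, 89.7]
tcp_rot: [3.139, -0.01, 0.035]
ft_force: [-0.1, -1.1, -0.9]
opening: 0.212
grip_force: 0.0
```

```bash
python3 cc.py; python3 -c "
from h import *
a=env.read_camera('wrist'); b=env.read_camera('top')[150:260,110:410]; b=cv2.resize(b,(512,188),interpolation=cv2.INTER_CUBIC)
cv2.imwrite('pics/fin.png',np.vstack([a,b]))"
```

```text
blob 487 80 31 fill 0.59 world [ 570.  -142.9] rack [  12.  -120.3]
blob 396 80 28 fill 0.58 world [568.  -84.3] rack [ 12.  -61.8]
blob 299 80 23 fill 0.51 world [565.7 -22.7] rack [12. -0.]
blob 249 64 31 fill 0.48 world [574.1   9.6] rack [21.5 31.9]
blob 146 80 68 fill 0.32 world [562.2  75.3] rack [11.9 98. ]
blob 18 80 27 fill 0.58 world [559.4 156.9] rack [ 12.  179.6]
cap by contact: rack [-44.5  32.9]
```

View pics/fin.png

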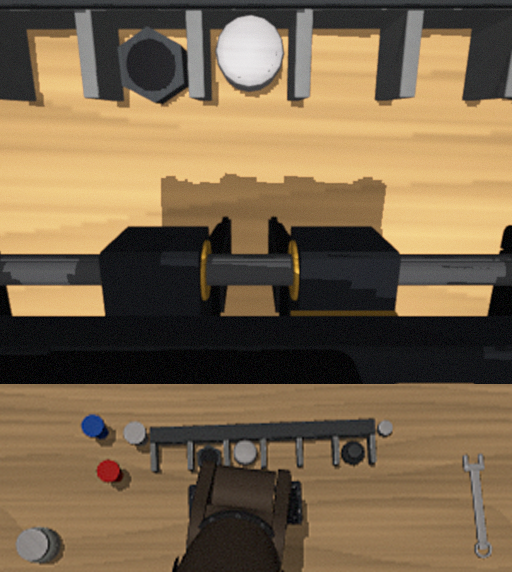

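The cap sits at (250,50), upright against the back of gap 3. The nut next to it at (152,63), the reducer, the jar and the spanner are where they were, and the arm is clear of everything.

```bash
python3 -c "
from cell import env
print(env.job_done())"
```

```text
the job is handed in; nothing more can be done
None
```

The job is handed in at about 23 s of the 59 s limit: the fingertip ran along the rail from gap 1 to gap 3 in contact (about 9 N at each check), and the cap was pushed into gap 3 until it stopped against the back at about 10 N; the final picture shows it upright there and the other parts in place, but the hand-in gave no verdict.

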